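Swap the backup cartridges and show the label

ROBOT

A 6-joint arm with a two-finger parallel gripper is mounted at the origin on the work surface; the furniture and walls round the work are solid. World frame = base frame: x ahead of the robot, y to its left, z up, the work surface at z = 0. Lengths are in mm, angles in rad, forces in N, time in s.
With the tool pointing down it reaches from about 325 to 775 mm from the base axis. Payload 9.3 kg.
Tool frame: the origin (TCP) lies at the very end of the fingers, on their centre line; the grasp point (between the pads) lies 19 mm behind it; z points along the fingers, y is the line along which they close (so a half turn about z gives the same grasp; the last joint's range is limited). The gripper opens to 85 mm and grips with 20 to 120 N. Pads are 22 mm wide; open, the fingers measure 114 mm over their backs; the gripper's body (76 mm by 85 mm) begins 54 mm behind the grasp point. The pads swing forward as they close: fully open they stand 13 mm farther back than shut.
Start: joints at [1.028, 0.259, 0.021, 1.334, 0, 1.418], TCP at [209.003, 508.738, 193.479] pointing down, gripper open.
Joint ranges: [-3.04, 3.04], [-0.91, 1.82], [-1.04, 1.36], [-1.92, 1.95], [-1.52, 1.45], [-3.14, 3.14]. Speed limits (rad/s): [2.22, 2.22, 2.79, 3.14, 3.14, 3.14].

INTERFACE

Orientations are given as a unit quaternion [x, y, z, w].
In Python, from station import * gives the robot as it stands.
- The arm moves only by the tool apply_moves, never from a script. Its argument "commands" is one flat list of numbers, 5 for each row, row after row: the shift along the tool's x, y, z normalised to -1 to 1, where 1 is 250 mm, then the turn about the tool's z normalised to -1 to 1, where 1 is 60 degrees, then the finger opening in mm, from 0 to 85.4. In form: [tx, ty, tz, turn, jaw, tx, ty, tz, turn, jaw, ...]. A call has exactly 5 rows; each row shifts and turns the commanded pose from where the row before left it, along the tool's axes as they then stand; what a row does not reach is not made up. A row lasts 1/8 s, in which the tool goes at most 62.5 mm and 10.7 degrees, less where a joint would pass 70% of its speed; a pose out of reach is approached as far as the arm can. A call with a number of a shift or a turn outside -1 to 1 is refused whole. A call with a gripper value outside its range is refused whole. The fingers move at their own pace and stop on an object; "newtons" is the grip in N (left out, the last holds). Time passes only in rows, so rows that do not move let the fingers close, or fill a call up. It gives the time, the measured TCP pose, the force, the opening and the grip force at its end, in the units of the state.
- get_obs(): the state, without advancing time (a new reading comes with each control period).
- camera(name): name is "scene" or "top" or "wrist"; returns the picture (420x560x3 uint8, red, green, blue); there is no depth.
- camera_info(name): a dict with "K" (3x3 intrinsics, pixels), "D" ([k1, k2, p1, p2, k3] as OpenCV has them; the pictures are not rectified), "R" (3x3) and "t" (3): a world point X has camera coordinates R X + t; the wrist camera has in their place "mount" (4x4, takes a point from camera to tool coordinates, whose origin is the TCP and whose axes are the flange's). Camera axes: x right, y down, z forward; pixel columns grow to the right and rows downward; lengths in mm; the calibration is good to about 2 mm. A picture is of the moment at which its call begins: read the wrist's pose just before it. camera_info takes no time and is no camera call.
- job_done(): hands the job in; it is judged then, once.
Trained networks look in the newest picture that a camera, given by its name, has taken for a name from the list of things; names that differ only in an ending like _2 or _b are one class to them, and where a whole thing is asked for, a point or a joint stands for the part that bears it (a point fixed in the world has none). Each returns a list of dicts, best first, with "score" (0 to 1); they miss things now and then, are a little off and sometimes report something else, mostly with a low value. They report only what shows in the picture. A call takes as long as a camera call. They do not tell look-alikes from the thing itself.
- recognise(name, camera): "box" ([left, top, width, height] in pixels, round what is visible of it).
- regions_of(name, camera): "mask" (420x560 bool, what is visible of it) and "box" ([left, top, width, height] in pixels, round what is visible of it).
- pinpoint(name, camera): "location" ([column, row] in pixels: a listed point, or the origin of a listed thing).
The state is a dict: "clock": time; "q": joint angles; "qd": joint speeds; "effort": joint torques, N m; "ee_pos": TCP position; "tcp_rot": TCP orientation; "force": force on the tool from outside, world axes, zero at the start; "ft_torque": the same for the moment, N m; "opening": finger opening in mm; "grasp_force": force on a finger pad.
Only numpy, scipy, OpenCV 4.12 (cv2) and the standard library are available. Lean on these libraries where they do the work, as an engineer would, in place of code of your own. Each camera call takes 0.05 s, during which the arm holds its last target. There are 200 camera calls.

TASK

Change over the backup cartridges: first take the spare one from the open metal stand, slide it fully home into the bay of the empty dock and let go of it. Then draw the used cartridge straight out of the other dock and tip it halfway over, about 45 degrees, so that its paper label (on the face turned away from the dock's front) looks up, and finish while still holding it like that, still, with all of it at least 15 cm above the desk. Do not pull the used one before the spare is in, and leave the other things on the desk where they are.

Things in the scene. Friction and masses are not known exactly. Their poses are not given: they have to be found in the camera images.
- spare_cart: Spare backup cartridge: grey plastic slab 24 mm thick (own x), 86 wide (y), 116 tall (z), about 0.17 kg. Origin: centre of its lower end; z runs to the ribbed end, where it is pinched across the 24 mm. White paper label on its +x face. Starts upright in the metal stand, label to the stand's +x; pull it straight up. May go into the bay with the label to either side, ribbed end up.
- full_cart: Used cartridge, same form, axes and origin as the spare. Starts upright, fully home in the occupied dock, label to the dock's +x (away from its front), top 128 mm above the desk. At the end its +x axis (out of the label) points about 45 degrees from straight up, any heading.
- dock_free: Empty dock, black box 70 (x) x 124 (y) x 67 mm high, fixed. Grey front faces its -x, roughly to the robot. Origin: centre of underside. Bay in the middle of its top: 27 (x) x 89 mm (y), mouth bevelled 4 mm, straight down to a floor 12 mm above the desk. A cartridge fully home stands on this floor, 61 mm of it above the dock's top; it slides freely, no latch or spring.
- dock_full: Occupied dock, same form, axes, origin and bay as the empty dock; the used cartridge stands in it.
- stand: Open stand, fixed: aluminium plate 72 (x) x 120 (y) x 6 mm with low cheeks that form a loose slot 32 (x) x 96 mm (y); the cheeks end 38 mm above the desk. The spare stands on the plate, its top 122 mm above the desk. Origin: centre of underside. Docks and stand take three places close together in any order.
- full_low0 (a point): Corner of the used cartridge's lower end, at -12 mm along its x and -43 mm along its y.
- full_low1 (a point): Corner of the used cartridge's lower end, at -12 mm along its x and 43 mm along its y.
- full_low2 (a point): Corner of the used cartridge's lower end, at 12 mm along its x and -43 mm along its y.
- full_low3 (a point): Corner of the used cartridge's lower end, at 12 mm along its x and 43 mm along its y.
- mug: White mug, 82 mm across and 93 mm high, a bystander. Origin: centre of the underside.
- staple_box: Small carton 42 x 88 x 27 mm, a bystander. Origin: centre of the underside.
- sticky_pad: Square note pad 77 x 77 x 13 mm, a bystander. Origin: centre of the underside.
- marker: Marker pen lying flat, 138 mm long, 16 mm thick, a bystander. Origin: centre of the underside.
- eraser: Eraser 22 x 55 x 12 mm, a bystander. Origin: centre of the underside.
- power_brick: Black laptop power supply 48 x 112 x 30 mm, a bystander. Origin: centre of the underside.
- tape_roll: Roll of parcel tape lying flat, 116 mm across, 48 mm high, a bystander. Origin: centre of the underside.
Things that resemble listed ones, but are neither listed nor needed, are in the scene too. What is shaped like the full_cart but red or yellow is not meant.

How it is judged:
By the outcome, as a careful person would: the job done as asked, in the order asked, and still so for the second after the job is handed in, while the arm keeps its last pose, push and grip.
It also fails if it takes over 64 s, if anything falls off the work surface, if the arm or the gripper's body presses on something with over 40 N, if the wrist force passes 120 N, or if a joint passes its speed limit or range.

## Working session

There is one attempt and no reset: what is moved stays moved. The work goes in short steps, Python scripts to look and compute and a tool call to move; the robot and the scene stay as the last step left them, time stands still between calls to the robot, and variables do not carry over. Pictures are saved under pics/ and viewed, at most 10 in all, crops included, and the job is handed in when it is done.

Besides the shell and the picture viewer there is one more tool, called by a JSON object that holds its "fn" and its "kwargs", one argument or row to a line. apply_moves: Moves the arm, as the interface text tells. Its arguments: {"type":"object","properties":{"commands":{"type":"array","items":{"type":"number"}},"newtons":{"type":"number"}},"required":["commands"]}

```bash
mkdir -p pics; ls; python3 - <<'E'
from station import *
import cv2,numpy as np
o=get_obs();print(o)
a=camera("scene");b=camera("top")
cv2.imwrite("pics/scene.png",a[:,:,::-1]);cv2.imwrite("pics/top.png",b[:,:,::-1])
for c in("scene","top"):
  print(c,camera_info(c))
  for n in("spare_cart","full_cart","dock_free","dock_full","stand"):
    print(n,[(r["score"],np.round(r["location"])) for r in pinpoint(n,c)],[np.round(r["box"]) for r in recognise(n,c)])
print(camera_info("wrist"))
E
```

```text
pics
{'clock': 0.0, 'q': array([ 1.02843841e+00,  2.59188531e-01,  2.07662448e-02,  1.33370813e+00,
       -2.95929481e-05,  1.41819918e+00]), 'qd': array([-0.00101014, -0.00055487, -0.0011234 , -0.0003589 , -0.00031143,
        0.00155857]), 'effort': array([ 1.38308878e-03, -5.55637050e+01,  3.44532108e+01,  1.36824598e-02,
       -2.10452604e-04,  3.82114615e-05]), 'ee_pos': array([208.82000144, 508.45625897, 192.86996021]), 'tcp_rot': array([ 1.93649135e-01,  9.81070623e-01, -6.32218804e-04, -2.13235292e-04]), 'force': array([ 0.36710181,  0.05455314, -0.13661381]), 'ft_torque': array([-0.00378783,  0.00886169,  0.0199264 ]), 'grasp_force': 0.0, 'opening': 85.40619997847485}
scene {'K': array([[434.20819117,   0.        , 286.16259579],
       [  0.        , 434.20819117, 208.81983731],
       [  0.        ,   0.        ,   1.        ]]), 'D': array([-0.1286491,  0.       ,  0.       ,  0.       ,  0.       ]), 'R': array([[ 0.44642583, -0.89476705,  0.00979328],
       [-0.59797598, -0.30645404, -0.74061504],
       [ 0.66567913,  0.32477354, -0.6718582 ]]), 't': array([-334.318
[... 1638 characters left out ...]
7.,  30.])]
stand [(0.72, array([292., 180.]))] [array([266., 163.,  54.,  33.]), array([210., 146.,  28.,  52.])]
{'K': array([[297.76260359,   0.        , 282.49500256],
       [  0.        , 297.76260359, 207.98180855],
       [  0.        ,   0.        ,   1.        ]]), 'D': array([0.00670903, 0.        , 0.        , 0.        , 0.        ]), 'mount': array([[-1.32430275e-03, -9.62875904e-01, -2.69941178e-01,
         6.81863034e+01],
       [ 9.99998871e-01, -1.46689665e-03,  3.26508844e-04,
         7.19407962e-01],
       [-7.10363308e-04, -2.69940441e-01,  9.62876759e-01,
        -1.80784521e+02],
       [ 0.00000000e+00,  0.00000000e+00,  0.00000000e+00,
         1.00000000e+00]])}
```

View pics/scene.png

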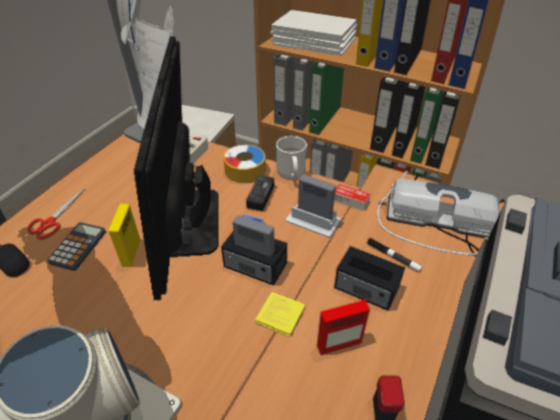

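View pics/top.png

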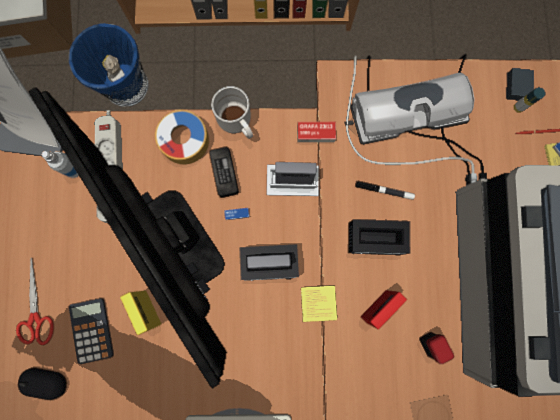

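The scene picture shows:

- The grey cartridge in the metal stand at scene (315,197) / top (293,172). This is the spare.
- The grey cartridge in the dock at (253,237) / (268,262). This is the used one.
- The empty dock at (368,278) / (379,237).
- Look-alikes: the red cartridge at (343,327) and the yellow one at (124,233), both ruled out by colour.

The tall monitor stands between the arm and the work.

```bash
cat > h.py <<'E'
from station import *
import cv2,numpy as np
from scipy.spatial.transform import Rotation as Ro
def cam(c,o=None):
    i=camera_info(c)
    if c!="wrist": return i["K"],i["D"],i["R"],i["t"]
    o=o or get_obs(); M=np.eye(4); M[:3,:3]=Ro.from_quat(o["tcp_rot"]).as_matrix(); M[:3,3]=o["ee_pos"]
    W=np.linalg.inv(M@i["mount"]); return i["K"],i["D"],W[:3,:3],W[:3,3]
def ray(C,uv):
    K,D,R,t=C
    p=cv2.undistortPoints(np.float64([[uv]]),K,D)[0,0]
    return -R.T@t, R.T@np.r_[p,1]
def onz(C,uv,z):
    o,d=ray(C,uv); return o+d*(z-o[2])/d[2]
def tri(C1,a,C2,b):
    o,d=ray(C1,a);p,e=ray(C2,b)
    s=np.linalg.lstsq(np.c_[d,-e],p-o,rcond=None)[0]
    x,y=o+d*s[0],p+e*s[1]; return (x+y)/2,np.linalg.norm(x-y)
def proj(C,X):
    K,D,R,t=C
    return cv2.projectPoints(np.float64(X).reshape(-1,1,3),cv2.Rodrigues(R)[0],t,K,D)[0][:,0]
E
python3 - <<'E'
from h import *
np.set_printoptions(precision=0,suppress=True)
S,T=cam("scene"),cam("top")
for n,a,b in[("mon near bot?",(160,287),(222,380)),("near top?",(150,120),(222,380)),("far top",(176,45),(40,92)),("far top/near",(176,45),(222,380))]:
  print(n,tri(S,a,T,b))
for n,p,z in[("free",(379,237),67),("full top",(268,262),128),("spare top",(293,170),122)]: print(n,onz(T,p,z))
for n,p,z in[("free",(370,267),67),("full top",(253,221),128),("spare top",(318,181),122)]: print(n,onz(S,p,z))
E
python3 -c "
import cv2;a=cv2.imread('pics/scene.png')[140:320,130:420];cv2.imwrite('pics/c1.png',cv2.resize(a,None,fx=2.7,fy=2.7,interpolation=2))"
```

```text
mon near bot? (array([224.,   6., 129.]), np.float64(30.92685589153884))
near top? (array([284., -19., 439.]), np.float64(3.104997854146248))
far top (array([719., 293., 339.]), np.float64(4.013083126382534))
far top/near (array([314., -42., 539.]), np.float64(29.180372607220907))
free [ 494. -312.   67.]
full top [442. -73. 128.]
spare top [ 631. -127.  122.]
free [ 498. -314.   67.]
full top [453. -71. 128.]
spare top [ 641. -134.  122.]
```

View pics/c1.png

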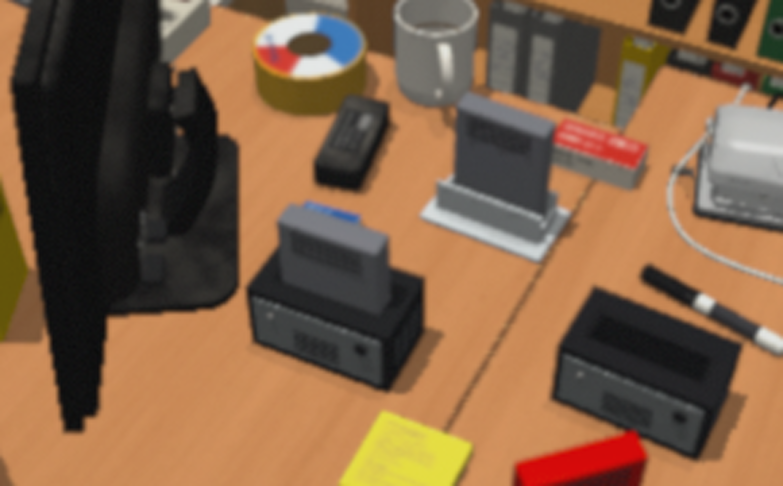

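Close crop: the grey cartridge in the bright stand is the spare, the grey one in the dock at left is the used one, and the right dock's bay is empty. The docks' grey fronts face the robot, so the label faces away. Next I lift over the monitor, whose top is at about 440 mm.

{"fn": "apply_moves", "kwargs": {
  "commands": [0,0,-0.25,0,85,0,0,-0.25,0,85,0,0,-0.25,0,85,0,0,-0.25,0,85,0,0,-0.25,0,85]
}}

```text
clock: 1.72
ee_pos: [205.5, 498.3, 454.8]
tcp_rot: [0.194, 0.981, 0.031, 0.011]
force: [0.3, -0.4, -0.6]
opening: 85.1
grasp_force: 0.0
```

```bash
python3 -c "
from h import *
o=get_obs()
print(o['clock'],o['q'].round(4),o['ee_pos'].round(1),o['tcp_rot'].round(4))"
```

```text
1.725 [1.0227 0.2706 0.7133 1.9471 0.002  1.4127] [205.5 498.3 454.8] [0.1936 0.9805 0.0315 0.0105]
```

```bash
python3 - <<'E'
import cv2,numpy as np
g=lambda a:cv2.LUT(a,np.uint8([min(255,int(255*(i/255)**.45)) for i in range(256)]))
a=g(cv2.imread('pics/scene.png')[20:310,115:235]);b=g(cv2.imread('pics/top.png')[80:390,25:240])
a=cv2.resize(a,None,fx=2,fy=2);b=cv2.resize(b,None,fx=1.9,fy=1.9)
c=np.zeros((600,700,3),np.uint8);c[:580,:240]=a;c[:b.shape[0],260:260+b.shape[1]]=b
cv2.imwrite('pics/m.png',c)
E
```

```text
(no output)
```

View pics/m.png

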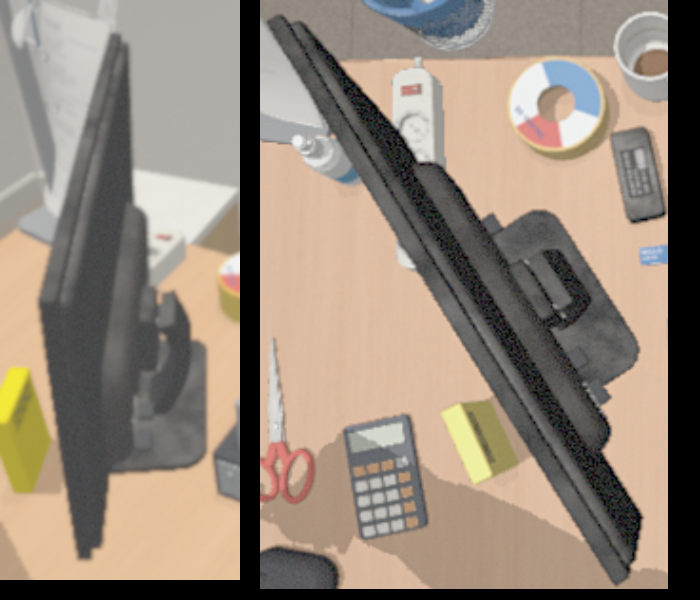

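{"fn": "apply_moves", "kwargs": {
  "commands": [0,0,0,0,85,0,0,0.1,0,85,0,0,0.1,0,85,0,0,0.0,0,85,0,0,0,0,85]
}}

```text
clock: 2.35
ee_pos: [205.6, 498.8, 403.6]
tcp_rot: [0.194, 0.981, 0.029, 0.009]
force: [-0.2, -0.5, 0.4]
opening: 85.3
grasp_force: 0.0
```

```bash
python3 -c "
from h import *
o=get_obs()
print(o['clock'],o['q'].round(4),o['ee_pos'].round(1),o['tcp_rot'].round(4))"
```

```text
2.35 [1.0231 0.2294 0.5146 1.796  0.002  1.413 ] [205.6 498.8 403.6] [0.1936 0.9806 0.0285 0.0095]
```

```bash
python3 - <<'E'
from h import *
np.set_printoptions(precision=0,suppress=True)
S,T=cam("scene"),cam("top")
for n,a,b in[("near top",(140,171),(215,384)),("far top",(174,39),(33,89)),("near bot",(158,298),(225,362))]:
  print(n,tri(S,a,T,b))
E
```

```text
near top (array([261.,   0., 361.]), np.float64(3.50330343098369))
far top (array([718., 297., 354.]), np.float64(4.732821619650725))
near bot (array([238.,  18.,  70.]), np.float64(2.4420072770052776))
```

```bash
cat > fit.py <<'E'
from h import *
import sys,json
D=[([1.028438,.259189,.020766,1.333708],[208.82,508.456,192.87]),([1.0227,.2706,.7133,1.9471],[205.5,498.3,454.8]),([1.0231,.2294,.5146,1.7960],[205.6,498.8,403.6])]
try: D+=json.load(open('d.json'))
except Exception: pass
A=[];b=[]
for q,p in D:
    q1,q2,q3,q4=q[:4];f=q2-q3;g=f+q4
    A+=[[1,0,np.sin(q2),np.cos(f),np.cos(g)],[0,1,np.cos(q2),-np.sin(f),-np.sin(g)]]
    b+=[p[0]*np.cos(q1)+p[1]*np.sin(q1),p[2]]
    print("lat",-p[0]*np.sin(q1)+p[1]*np.cos(q1))
s=np.linalg.lstsq(np.array(A),b,rcond=1e-4);print(np.round(s[0],1),s[3].round(3),(np.array(A)@s[0]-b).round(1))
E
python3 fit.py; python3 - <<'E'
from h import *
o=get_obs();R=Ro.from_quat(o["tcp_rot"]).as_matrix();print(R.round(3))
E
```

```text
lat 83.59025036511656
lat 84.24792017014519
lat 84.20994713697945
[ 21.7 -71.4 531.1 396.9 155.2] [3.037 2.375 0.363 0.042 0.021] [ 0.   0.2  0.2  0.8 -0.2 -1. ]
[[-0.925  0.379  0.03 ]
 [ 0.38   0.923  0.052]
 [-0.008  0.06  -0.998]]
```

The monitor's top edge is at z≈360, running from (261,0) to (718,297). Lifting past the wrist-pitch limit tips the tool outward, which will be useful for the final 45° tip. Next I turn and rise a little, keeping below that limit.

{"fn": "apply_moves", "kwargs": {
  "commands": [0,0,-0.02,0.17,85,0,0,-0.02,0.17,85,0,0,-0.02,0.17,85,0,0,-0.02,0.17,85,0,0,-0.02,0.17,85]
}}

```text
clock: 2.98
ee_pos: [205.1, 498.0, 429.4]
tcp_rot: [0.599, 0.8, 0.031, -0.004]
force: [-0.1, -0.1, 0.2]
opening: 84.6
grasp_force: 0.0
```

```bash
cat > go.py <<'E'
from h import *
import sys
# go.py x y z : shift to a world TCP target in tool units
o=get_obs();R=Ro.from_quat(o["tcp_rot"]).as_matrix()
print("q",o["q"].round(3),"p",o["ee_pos"].round(1),"yaz",np.degrees(np.arctan2(R[1,1],R[0,1])).round(2),"tilt xy",R[:2,2].round(4),"t",o["clock"],"F",o["force"].round(1),o["opening"].round(1),o["grasp_force"])
if len(sys.argv)>3:
    d=R.T@(np.float64(sys.argv[1:4])-o["ee_pos"]);print("shift units",(d/250).round(4))
E
python3 go.py 420 20 430
```

```text
Traceback (most recent call last):
  File "go.py", line 5, in <module>
    print("q",o["q"].round(3),"p",o["ee_pos"].round(1),"yaz",np.degrees(np.arctan2(R[1,1],R[0,1])).round(2),"tilt xy",R[:2,2].round(4),"t",o["clock"],"F",o["force"].round(1),o["opening"].round(1),o["grasp_force"])
                                                                                                                                                                              ^^^^^^^^^^^^^^^^^^
AttributeError: 'float' object has no attribute 'round'
```

```bash
sed -i 's/o\["opening"\].round(1)/o["opening"]/' go.py; python3 go.py 420 20 430
```

```text
q [1.023e+00 2.470e-01 6.090e-01 1.870e+00 2.000e-03 2.309e+00] p [205.1 498.  429.4] yaz 16.27 tilt xy [0.0307 0.0541] t 2.975 F [-0.1 -0.1  0.2] 84.60248775963788 0.0
shift units [-2.0748  0.2891 -0.0792]
```

{"fn": "apply_moves", "kwargs": {
  "commands": [-0.23,0.03,-0.009,0.05,85,-0.23,0.02,-0.009,0.05,85,-0.23,0.01,-0.009,0.05,85,-0.23,0,-0.009,0.05,85,-0.23,0,-0.009,0.05,85]
}}

```text
clock: 3.6
ee_pos: [272.3, 218.3, 427.6]
tcp_rot: [0.697, 0.717, 0.03, -0.008]
force: [0.3, -0.0, -0.1]
opening: 84.7
grasp_force: 0.0
```

```bash
python3 go.py 420 10 430
```

```text
q [ 0.397 -0.095  0.22   1.837  0.038  1.94 ] p [272.3 218.3 427.6] yaz 1.55 tilt xy [0.0313 0.0539] t 3.6 F [ 0.3 -0.  -0.1] 84.68827804349912 0.0
shift units [-0.848  0.568 -0.036]
```

{"fn": "apply_moves", "kwargs": {
  "commands": [-0.17,0.114,-0.007,0.005,85,-0.17,0.114,-0.007,0.005,85,-0.17,0.114,-0.007,0.005,85,-0.17,0.114,-0.007,0.005,85,-0.17,0.114,-0.007,0.005,85]
}}

```text
clock: 4.22
ee_pos: [419.4, 8.1, 429.8]
tcp_rot: [0.706, 0.708, 0.03, -0.008]
force: [1.0, 0.1, -0.6]
opening: 85.2
grasp_force: 0.0
```

```bash
python3 go.py 610 -190 330; python3 - <<'E'
from h import *
a=camera("wrist");cv2.imwrite("pics/w1.png",a[:,:,::-1])
E
```

```text
q [-0.23   0.05   0.367  1.869  0.059  1.34 ] p [419.4   8.1 429.8] yaz 0.07 tilt xy [0.0316 0.0536] t 4.225 F [ 1.   0.1 -0.6] 85.18771581732739 0.0
shift units [-0.8151  0.7483  0.3799]
```

View pics/w1.png

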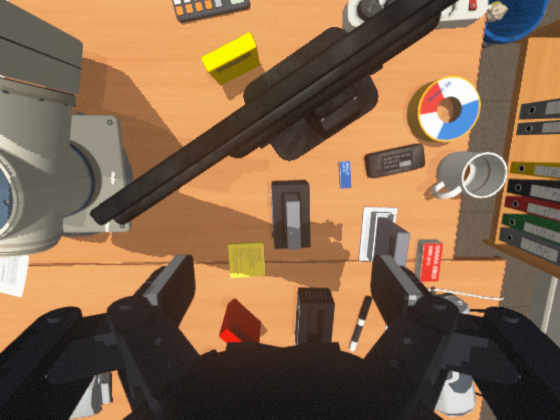

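The wrist view shows the used cartridge in its dock at (291,213), the spare in the stand at (388,238) and the empty dock at (314,315), partly behind the fingers. I fit box outlines to the network masks in all three cameras.

```bash
cat > fitm.py <<'E'
from h import *
from scipy.optimize import minimize
def corners(x,y,th,dx,dy,z0,z1):
    c,s=np.cos(th),np.sin(th)
    return np.array([[x+c*a-s*b,y+s*a+c*b,z] for a in(-dx/2,dx/2) for b in(-dy/2,dy/2) for z in(z0,z1)])
def hull(C,P,f=4):
    h=cv2.convexHull(np.float32(proj(C,P)))
    m=np.zeros((420*f,560*f),np.uint8); cv2.fillConvexPoly(m,np.int32(np.round((h+.5)*f-.5)),1)
    return cv2.resize(m.astype(np.float32),(560,420),interpolation=cv2.INTER_AREA)
def fit(name,cams,x0,dims,rad=60):
    M=[]
    for c in cams:
        C=cam(c)
        ctr=proj(C,[[x0[0],x0[1],(dims[2]+dims[3])/2]])[0]
        if c not in SH: SH[c]=camera(c)
        best=None
        for r in regions_of(name,c):
            b=r["box"];d=np.hypot(b[0]+b[2]/2-ctr[0],b[1]+b[3]/2-ctr[1])
            if d<30 and (best is None or d<best[0]): best=(d,r["mask"],r["score"])
        if best is not None: M.append((c,C,best[1].astype(np.float32)))
    def cost(p):
        v=[1-np.minimum(h,m).sum()/np.maximum(h,m).sum() for h,m in((hull(C,corners(p[0],p[1],p[2],*dims)),m) for _,C,m in M)]
        return np.mean(v)
    for sub in [M]+([[m] for m in M] if len(M)>1 else []):
        MM=M; M=sub
        best=min((minimize(cost,[x0[0],x0[1],t],method="Nelder-Mead",options=dict(initial_simplex=[[x0[0],x0[1],t],[x0[0]+12,x0[1],t],[x0[0],x0[1]+12,t],[x0[0],x0[1],t+.1]],xatol=.1,fatol=1e-4)) for t in(-.15,.15)),key=lambda r:r.fun)
        print(name,[m[0] for m in M],best.x[:2].round(1),"yaw deg",np.degrees(best.x[2]).round(2),"1-iou",round(best.fun,3)); M=MM
SH={}
E
python3 - <<'E'
from fitm import *
fit("dock_free",["top","scene","wrist"],(496,-313),(70,124,0,67))
fit("spare_cart",["top","scene","wrist"],(636,-130),(24,86,38,122))
fit("full_cart",["top","scene","wrist"],(448,-72),(24,86,67,128))
fit("dock_full",["top","scene","wrist"],(448,-72),(70,124,0,67))
fit("stand",["top","scene","wrist"],(636,-130),(72,120,0,6))
E
```

```text
dock_free ['top', 'scene', 'wrist'] [ 497.6 -315.5] yaw deg -2.59 1-iou 0.113
dock_free ['top'] [ 496.  -317.1] yaw deg -2.84 1-iou 0.039
dock_free ['scene'] [ 497.8 -315.1] yaw deg -1.94 1-iou 0.027
dock_free ['wrist'] [ 499.4 -310.3] yaw deg -2.86 1-iou 0.218
spare_cart ['scene', 'wrist'] [ 637.  -131.7] yaw deg -4.68 1-iou 0.231
spare_cart ['scene'] [ 635.6 -134.2] yaw deg -5.14 1-iou 0.049
spare_cart ['wrist'] [ 636.7 -117.3] yaw deg 5.26 1-iou 0.29
full_cart ['top', 'scene'] [444.6 -74.5] yaw deg 2.85 1-iou 0.078
full_cart ['top'] [444.7 -73.5] yaw deg 3.28 1-iou 0.083
full_cart ['scene'] [444.8 -76. ] yaw deg 1.18 1-iou 0.052
dock_full ['top', 'scene', 'wrist'] [445.7 -72.9] yaw deg 2.02 1-iou 0.36
dock_full ['top'] [443.7 -72.5] yaw deg 2.19 1-iou 0.315
dock_full ['scene'] [446.1 -73.9] yaw deg 2.8 1-iou 0.302
dock_full ['wrist'] [447.9 -70. ] yaw deg 2.49 1-iou 0.4
stand ['top', 'scene', 'wrist'] [ 636.6 -128.4] yaw deg -2.38 1-iou 0.421
stand ['top'] [ 633.8 -128.9] yaw deg -3.17 1-iou 0.505
stand ['scene'] [ 638.5 -128.6] yaw deg -1.91 1-iou 0.264
stand ['wrist'] [ 638.1 -126.8] yaw deg -1.42 1-iou 0.46
```

```bash
python3 go.py 636 -132 260
```

```text
q [-0.226  0.049  0.363  1.867  0.059  1.343] p [418.9   9.8 428.8] yaz 0.12 tilt xy [0.0305 0.0537] t 5.175 F [ 0.9 -0.2  0.3] 85.20487008600861 0.0
shift units [-0.606   0.8463  0.6699]
```

{"fn": "apply_moves", "kwargs": {
  "commands": [-0.121,0.169,0.1,0.013,85,-0.121,0.169,0.12,0.013,85,-0.121,0.169,0.13,0.013,85,-0.121,0.169,0.13,0.013,85,-0.121,0.169,0.13,0.013,85]
}}

```text
clock: 5.8
ee_pos: [632.3, -139.3, 273.2]
tcp_rot: [0.73, 0.683, 0.03, -0.009]
force: [0.1, -0.6, 0.4]
opening: 84.7
grasp_force: 0.0
```

```bash
python3 go.py 636 -132 180; python3 - <<'E'
from fitm import *
fit("spare_cart",["wrist"],(636,-132),(24,86,38,122))
fit("stand",["wrist"],(636,-130),(72,120,0,6))
cv2.imwrite("pics/w2.png",SH["wrist"][:,:,::-1])
E
```

```text
q [-0.378  0.42   0.461  1.603  0.061  1.259] p [ 632.3 -139.3  273.2] yaz -3.81 tilt xy [0.0304 0.0538] t 5.8 F [ 0.1 -0.6  0.4] 84.69465481602869 0.0
shift units [0.0094 0.0028 0.3742]
spare_cart ['wrist'] [ 640.2 -128.5] yaw deg -2.79 1-iou 0.059
stand ['wrist'] [ 637.3 -127.6] yaw deg -1.56 1-iou 0.41
```

View pics/w2.png

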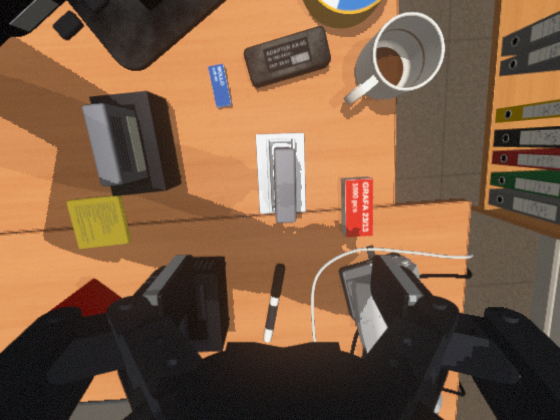

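Wrist view: the spare's top is at (286,185) and sits between the fingers' planes, clear of the mug, carton and cable. I descend on it.

```bash
python3 go.py 638.5 -130 88
```

```text
q [-0.379  0.424  0.459  1.604  0.061  1.259] p [ 631.6 -139.6  270.1] yaz -3.87 tilt xy [0.0242 0.0561] t 5.95 F [-0.4  0.8  0.4] 84.94978297018233 0.0
shift units [-0.0019  0.0102  0.7297]
```

{"fn": "apply_moves", "kwargs": {
  "commands": [-0.002,0.01,0.2,-0.014,85,0,0,0.2,0,85,0,0,0.17,0,85,0,0,0.1,0,85,0,0,0.06,0,85]
}}

```text
clock: 6.58
ee_pos: [638.7, -128.5, 92.6]
tcp_rot: [0.724, 0.689, 0.03, -0.009]
force: [0.2, 0.8, 0.3]
opening: 85.2
grasp_force: 0.0
```

{"fn": "apply_moves", "kwargs": {
  "commands": [0,0,0,0,60,0,0,0,0,40,0,0,0,0,20,0,0,0,0,15,0,0,0,0,15],
  "newtons": 40
}}

```text
clock: 7.2
ee_pos: [639.1, -129.2, 92.6]
tcp_rot: [0.724, 0.689, 0.03, -0.009]
force: [-0.1, -0.8, 0.4]
opening: 15.1
grasp_force: 0.0
```

```bash
python3 go.py
```

```text
q [-0.359  0.461  0.069  1.169  0.061  1.262] p [ 639.1 -129.2   92.6] yaz -2.94 tilt xy [0.0307 0.0536] t 7.2 F [-0.1 -0.8  0.4] 15.051807770594145 0.0
```

```bash
python3 - <<'E'
from h import *
a=camera("wrist");b=camera("scene")[120:330,200:460]
C=cam("wrist");print(proj(C,[get_obs()["ee_pos"],[638.5,-130,122]]))
c=np.zeros((420,800,3),np.uint8);c[:,:400]=a[:,80:480,::-1];b=cv2.resize(b,(400,323))[:,:,::-1];c[:323,400:]=b
cv2.imwrite("pics/w3.png",c)
E
```

```text
[[281.9644768  235.43277007]
 [282.45640713 253.30506036]]
```

View pics/w3.png

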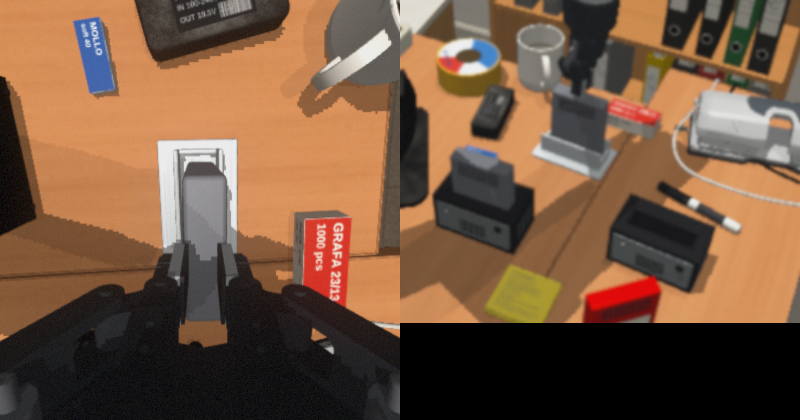

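```bash
python3 - <<'E'
from h import *
for c,n in(("scene","S"),("top","T")):
  C=cam(c);print(n,proj(C,[[639,-129,92.6],[639,-129,122],[639,-129,160]]).round(1).tolist())
a=camera("top")[110:240,220:420];b=camera("scene")[110:230,250:400]
c=np.zeros((480,800,3),np.uint8);b=cv2.resize(b,(400,320),interpolation=2)[:,:,::-1];c[:320,400:]=b
a=cv2.resize(a,(400,260),interpolation=2)[:,:,::-1];c[:260,:400]=a
cv2.imwrite("pics/w4.png",c)
E
```

```text
S [[315.0, 190.7], [315.7, 180.8], [316.7, 167.4]]
T [[293.5, 169.4], [294.1, 166.2], [294.8, 161.7]]
```

View pics/w4.png

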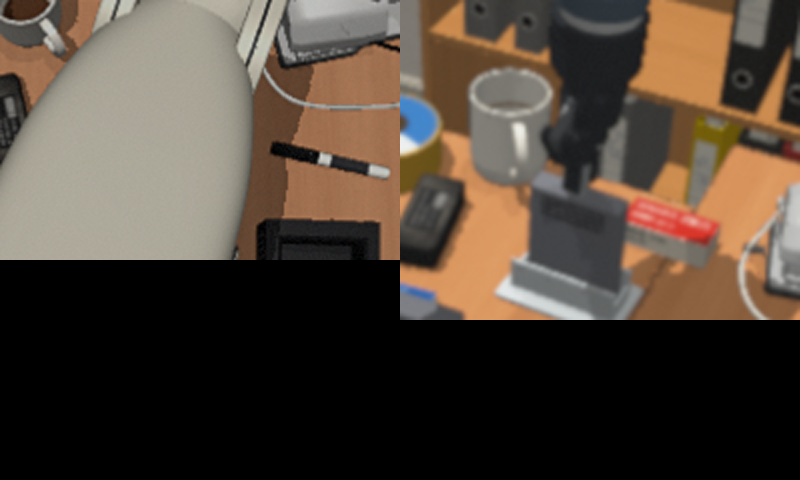

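```bash
python3 - <<'E'
from h import *
a=camera("wrist");np.save("wc.npy",a)
o=get_obs();C=cam("wrist",o)
print(proj(C,corners:=[[638.5+s*12,y,122] for y in(-87,-173) for s in(-1,1)]).round())
E
```

```text
[[255. 177.]
 [301. 174.]
 [266. 325.]
 [307. 322.]]
```

{"fn": "apply_moves", "kwargs": {
  "commands": [0,0,0,0,85,0,0,0,0,85,0,0,0,0,85,0,0,0,0,85,0,0,0,0,85]
}}

```text
clock: 8.07
ee_pos: [639.1, -129.1, 92.4]
tcp_rot: [0.724, 0.689, 0.03, -0.009]
force: [0.2, -0.3, -0.6]
opening: 85.2
grasp_force: 0.0
```

```bash
python3 go.py; python3 - <<'E'
from h import *
a=np.load("wc.npy");b=camera("wrist");s=camera("scene")[130:250,260:380]
c=np.zeros((600,800,3),np.uint8)
z=lambda x,w,h:cv2.resize(x,(w,h),interpolation=2)[:,:,::-1]
c[:400,:300]=z(a[150:350,207:357],300,400);c[:400,310:]=z(b[150:350,160:405],490,400)
c[400:600,:200]=z(s,200,200);c[405:600,300:560]=z(b,260,195)
cv2.imwrite("pics/w5.png",c)
E
```

```text
q [-0.359  0.461  0.069  1.169  0.061  1.262] p [ 639.1 -129.1   92.4] yaz -2.93 tilt xy [0.0304 0.0537] t 8.075 F [ 0.2 -0.3 -0.6] 85.21355445344216 0.0
```

View pics/w5.png

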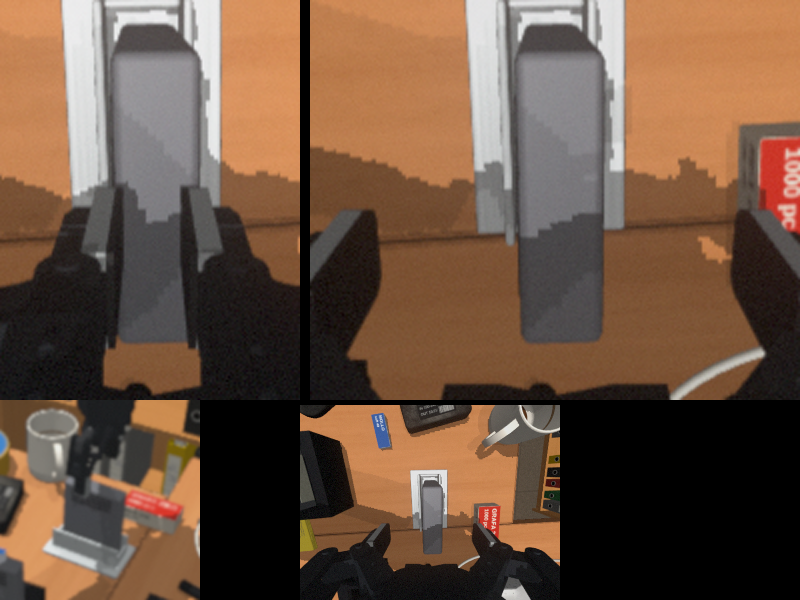

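The closed fingers were still above the cartridge top. Wrist image depth (about 149 mm at the tips against 192 mm at the stated TCP) and the scene view both put the real fingertips 30–40 mm behind the reported TCP. I open, descend another 30 mm and close again.

{"fn": "apply_moves", "kwargs": {
  "commands": [0,0,0.04,0,85,0,0,0.04,0,85,0,0,0.04,0,85,0,0,0,0,85,0,0,0,0,45]
}}

```text
clock: 8.8
ee_pos: [640.1, -127.5, 62.5]
tcp_rot: [0.724, 0.689, 0.03, -0.009]
force: [0.9, -0.3, -1.3]
opening: 69.0
grasp_force: 0.0
```

{"fn": "apply_moves", "kwargs": {
  "commands": [0,0,0,0,20,0,0,0,0,15,0,0,0,0,15,0,0,0,0,15,0,0,0,0,15],
  "newtons": 40
}}

```text
clock: 9.43
ee_pos: [640.1, -127.6, 63.0]
tcp_rot: [0.724, 0.689, 0.03, -0.009]
force: [-1.9, 0.3, 5.3]
opening: 23.5
grasp_force: 39.8
```

```bash
python3 go.py 640 -127.5 183
```

```text
q [-0.357  0.479  0.021  1.102  0.061  1.265] p [ 640.1 -127.6   63. ] yaz -2.94 tilt xy [0.0311 0.0535] t 9.425 F [-1.9  0.3  5.3] 23.47760024013142 39.78688716888428
shift units [ 0.0268  0.0132 -0.4792]
```

{"fn": "apply_moves", "kwargs": {
  "commands": [0.004,0.002,-0.06,0,15,0.006,0.003,-0.1,0,15,0.006,0.003,-0.11,0,15,0.006,0.003,-0.11,0,15,0.005,0.002,-0.1,0,15]
}}

```text
clock: 10.05
ee_pos: [639.9, -127.3, 184.3]
tcp_rot: [0.724, 0.689, 0.03, -0.009]
force: [0.3, -0.9, -2.1]
opening: 23.0
grasp_force: 39.7
```

```bash
python3 go.py 497 -316 183; python3 - <<'E'
from fitm import *
fit("spare_cart",["wrist"],(640,-128),(24,86,126,242))
fit("dock_free",["wrist"],(497,-316),(70,124,0,67))
fit("dock_free",["scene"],(497,-316),(70,124,0,67))
for r in regions_of("spare_cart","wrist")+regions_of("spare_cart","scene"): print(r["score"],r["box"])
cv2.imwrite("pics/w6.png",SH["wrist"][:,:,::-1])
E
```

```text
q [-0.356  0.428  0.25   1.382  0.061  1.265] p [ 639.9 -127.3  184.3] yaz -2.93 tilt xy [0.031  0.0536] t 10.05 F [ 0.3 -0.9 -2.1] 22.995142632103246 39.65515494346619
shift units [-0.7813 -0.5321 -0.0528]
spare_cart ['wrist'] [ 638.9 -123.3] yaw deg -2.52 1-iou 0.113
dock_free ['wrist'] [ 506.3 -289.5] yaw deg -23.26 1-iou 0.96
dock_free ['scene'] [ 498.1 -315.2] yaw deg -2.59 1-iou 0.026
0.59 [254.3, 169.6, 54.7, 178.4]
0.74 [298.1, 130.0, 44.4, 56.2]
0.44 [221.7, 143.1, 48.2, 35.7]
```

The spare is held. The wrist network gave only a poor fit for the free dock from here, while scene and top agree on about (497.5, −315.5) with yaw −2.6°. I carry it over.

{"fn": "apply_moves", "kwargs": {
  "commands": [-0.12,-0.08,-0.009,0,15,-0.17,-0.116,-0.011,0,15,-0.18,-0.12,-0.011,0,15,-0.17,-0.115,-0.011,0,15,-0.135,-0.1,-0.009,0,15]
}}

```text
clock: 11.02
ee_pos: [495.8, -315.7, 180.0]
tcp_rot: [0.725, 0.688, 0.029, -0.01]
force: [1.0, -0.3, -1.6]
opening: 22.7
grasp_force: 39.8
```

```bash
python3 go.py 496.2 -314.1 145; python3 - <<'E'
from fitm import *
fit("spare_cart",["scene"],(497,-315),(24,86,126,230))
fit("dock_free",["wrist"],(497,-316),(70,124,0,67))
cv2.imwrite("pics/w7.png",SH["wrist"][:,:,::-1]);cv2.imwrite("pics/s7.png",SH["scene"][:,:,::-1])
b=SH["scene"][170:320,310:430];c=np.zeros((500,800,3),np.uint8)
c[:500,:400]=cv2.resize(b,(400,500),interpolation=2)[:,:,::-1]
c[:400,400:]=cv2.resize(SH["wrist"][120:420,130:430],(400,400),interpolation=2)[:,:,::-1]
cv2.imwrite("pics/c7.png",c)
E
```

```text
q [-0.744  0.334  0.093  1.346  0.06   0.877] p [ 495.8 -315.7  180. ] yaz -2.98 tilt xy [0.0293 0.0546] t 11.025 F [ 1.  -0.3 -1.6] 22.712138875672927 39.807087779045105
shift units [-0.0014 -0.0025  0.1403]
spare_cart ['scene'] [ 493.8 -319.6] yaw deg -0.02 1-iou 0.155
dock_free ['wrist'] [ 500.  -313.3] yaw deg -2.71 1-iou 0.569
```

View pics/c7.png

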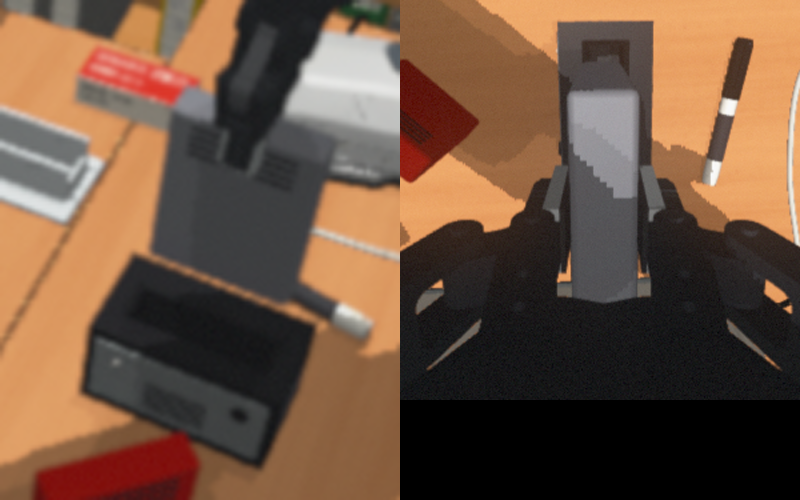

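The view shows the cartridge held between the pads and above the dock. In the wrist image the dock's near top edge spans columns 249–320 at row ~137, and the bay mouth's end spans columns 267–302 at row ~150. I turn these pixels into positions at z=67.

```bash
python3 - <<'E'
from h import *
C=cam("wrist")
for p in[(248.5,136.5),(319.7,136.5),(267,150),(302,150)]: print(onz(C,p,67).round(1))
im=cv2.cvtColor(cv2.imread("pics/w7.png"),cv2.COLOR_BGR2GRAY)
for r in(142,146,156,160): print(r,im[r,240:330:2].tolist())
print("col",im[128:165,258].tolist(),im[128:165,285].tolist())
# expected for hypothesised dock
x,y,t=497.5,-315.5,np.radians(-2.6);c,s=np.cos(t),np.sin(t)
print(proj(C,[[x+c*a-s*b,y+s*a+c*b,67] for a,b in((-35,62),(35,62),(-17.5,48.5),(17.5,48.5))]).round(1))
print(get_obs()["ee_pos"])
E
```

```text
[ 470.7 -249.    67. ]
[ 539.9 -252.7   67. ]
[ 487.8 -262.8   67. ]
[ 522.1 -264.6   67. ]
142 [182, 182, 179, 170, 117, 89, 89, 89, 90, 92, 88, 90, 89, 89, 86, 89, 88, 89, 87, 85, 88, 88, 89, 88, 88, 86, 88, 87, 84, 85, 83, 87, 87, 87, 85, 84, 85, 83, 82, 84, 173, 179, 180, 180, 182]
146 [179, 181, 178, 167, 106, 90, 87, 90, 88, 90, 87, 90, 90, 89, 85, 85, 88, 87, 89, 87, 86, 85, 86, 87, 82, 83, 84, 84, 83, 86, 85, 82, 85, 85, 84, 86, 81, 82, 83, 83, 171, 176, 178, 178, 178]
156 [169, 169, 169, 167, 127, 85, 83, 86, 82, 84, 84, 82, 83, 70, 48, 51, 55, 54, 57, 57, 58, 54, 57, 57, 50, 48, 49, 47, 44, 56, 55, 72, 81, 86, 82, 80, 81, 81, 81, 84, 172, 181, 179, 175, 177]
160 [160, 165, 166, 164, 119, 79, 80, 76, 77, 78, 76, 75, 77, 67, 48, 45, 51, 57, 53, 53, 54, 54, 56, 55, 53, 56, 54, 50, 48, 50, 50, 76, 82, 80, 78, 78, 80, 77, 79, 79, 170, 176, 175, 175, 175]
col [184, 183, 185, 185, 186, 182, 182, 169, 133, 98, 91, 93, 91, 93, 92, 88, 88, 87, 90, 87, 89, 86, 88, 87, 87, 86, 85, 85, 84, 82, 80, 75, 78, 79, 78, 76, 75] [182, 183, 183, 185, 185, 183, 177, 154, 112, 92, 89, 87, 86, 87, 84, 86, 85, 87, 84, 86, 85, 76, 59, 53, 48, 52, 55, 53, 54, 54, 53, 55, 56, 63, 69, 80, 82]
[[243.2 140. ]
 [315.1 139.3]
 [261.6 153.9]
 [297.2 153.6]]
[ 496.66014702 -314.89533533  180.27440636]
```

```bash
python3 - <<'E'
from h import *
C=cam("wrist");o=get_obs()
im=cv2.cvtColor(cv2.imread("pics/w7.png"),cv2.COLOR_BGR2GRAY)
print(im[160:205,285].tolist())
for r in(186,188,190,192): print(r,onz(C,(282,r),239.6).round(1))
print(o["ee_pos"])
E
python3 go.py 498.5 -313 128
```

```text
[56, 63, 69, 80, 82, 80, 76, 74, 73, 73, 72, 74, 76, 75, 75, 72, 76, 72, 76, 74, 73, 77, 74, 72, 73, 75, 87, 104, 120, 133, 139, 146, 156, 161, 161, 164, 165, 166, 164, 165, 163, 165, 163, 164, 165]
186 [ 497.4 -274.2  239.6]
188 [ 497.3 -275.   239.6]
190 [ 497.3 -275.9  239.6]
192 [ 497.2 -276.7  239.6]
[ 496.66014702 -314.89533533  180.27440636]
q [-0.742  0.334  0.094  1.346  0.06   0.88 ] p [ 496.7 -314.9  180.3] yaz -3.05 tilt xy [0.0297 0.0548] t 11.225 F [ 0.5 -0.3 -1.6] 23.240105607683496 39.87158238887787
shift units [-0.0038  0.0013  0.2093]
```

```bash
python3 go.py 497.7 -312 129;python3 go.py 497.7 -312 105
```

```text
q [-0.742  0.334  0.094  1.346  0.06   0.88 ] p [ 496.7 -314.9  180.3] yaz -3.05 tilt xy [0.0297 0.0548] t 11.225 F [ 0.5 -0.3 -1.6] 23.240105607683496 39.87158238887787
shift units [ 2.000e-04 -2.000e-03  2.055e-01]
q [-0.742  0.334  0.094  1.346  0.06   0.88 ] p [ 496.7 -314.9  180.3] yaz -3.05 tilt xy [0.0297 0.0548] t 11.225 F [ 0.5 -0.3 -1.6] 23.240105607683496 39.87158238887787
shift units [-0.0052 -0.0045  0.3013]
```

{"fn": "apply_moves", "kwargs": {
  "commands": [0,-0.002,0.09,0,15,0,0,0.08,0,15,0,0,0.036,0,15,-0.0015,-0.0005,0.025,0,15,-0.0015,-0.0005,0.025,0,15]
}}

```text
clock: 11.85
ee_pos: [499.0, -311.7, 117.2]
tcp_rot: [0.724, 0.689, 0.03, -0.009]
force: [0.6, -0.1, -2.4]
opening: 23.1
grasp_force: 39.8
```

```bash
python3 go.py 497.7 -312 72
```

```text
q [-0.735  0.358 -0.032  1.194  0.06   0.885] p [ 499.  -311.7  117.2] yaz -2.91 tilt xy [0.0311 0.0532] t 11.85 F [ 0.6 -0.1 -2.4] 23.148866625416645 39.818551540374756
shift units [-0.0113 -0.0102  0.1804]
```

{"fn": "apply_moves", "kwargs": {
  "commands": [-0.001,-0.0005,0.018,0,15,-0.001,-0.0005,0.018,0,15,-0.001,-0.0005,0.018,0,15,-0.001,-0.0005,0.018,0,15,0,0,0,0,15]
}}

```text
clock: 12.48
ee_pos: [498.4, -311.6, 98.7]
tcp_rot: [0.724, 0.689, 0.03, -0.009]
force: [0.8, 0.0, -1.9]
opening: 23.3
grasp_force: 39.8
```

{"fn": "apply_moves", "kwargs": {
  "commands": [-0.001,-0.0005,0.02,0,15,-0.001,-0.0005,0.02,0,15,-0.001,-0.0005,0.02,0,15,-0.001,-0.0005,0.02,0,15,-0.001,-0.0005,0.02,0,15]
}}

```text
clock: 13.1
ee_pos: [498.7, -311.7, 73.7]
tcp_rot: [0.724, 0.689, 0.03, -0.009]
force: [0.1, -0.8, -1.7]
opening: 23.0
grasp_force: 39.9
```

{"fn": "apply_moves", "kwargs": {
  "commands": [0,0,0.008,0,15,0,0,0.008,0,15,0,0,0.005,0,15,0,0,0,0,15,0,0,0,0,15]
}}

```text
clock: 13.72
ee_pos: [498.8, -311.4, 69.0]
tcp_rot: [0.724, 0.689, 0.03, -0.009]
force: [1.3, 0.6, 1.4]
opening: 23.0
grasp_force: 40.0
```

```bash
python3 go.py; python3 - <<'E'
from fitm import *
fit("spare_cart",["scene"],(499,-315),(24,86,67,128))
E
```

```text
q [-0.735  0.388 -0.114  1.081  0.06   0.886] p [ 498.8 -311.4   69. ] yaz -2.94 tilt xy [0.0307 0.0535] t 13.725 F [1.3 0.6 1.4] 22.978303704032182 40.045673847198486
spare_cart ['scene'] [ 493.3 -316.3] yaw deg -2.23 1-iou 0.235
```

Floor contact came at the expected height. I release.

{"fn": "apply_moves", "kwargs": {
  "commands": [0,0,0,0,35,0,0,0,0,60,0,0,0,0,80,0,0,0,0,80,0,0,0,0,80]
}}

```text
clock: 14.45
ee_pos: [498.8, -311.4, 68.8]
tcp_rot: [0.724, 0.689, 0.03, -0.009]
force: [0.0, -0.0, -1.0]
opening: 79.8
grasp_force: 0.0
```

```bash
python3 go.py 499 -311 225
```

```text
q [-0.735  0.388 -0.115  1.081  0.06   0.886] p [ 498.8 -311.4   68.8] yaz -2.94 tilt xy [0.0305 0.0537] t 14.45 F [ 0. -0. -1.] 79.82542531606296 0.0
shift units [ 0.0361  0.0182 -0.6235]
```

{"fn": "apply_moves", "kwargs": {
  "commands": [0.006,0.003,-0.08,0,80,0.007,0.004,-0.13,0,80,0.008,0.004,-0.14,0,80,0.008,0.004,-0.14,0,80,0.007,0.003,-0.13,0,80]
}}

```text
clock: 15.08
ee_pos: [499.0, -310.9, 225.5]
tcp_rot: [0.724, 0.689, 0.03, -0.009]
force: [0.0, 0.0, 0.0]
opening: 80.0
grasp_force: 0.0
```

```bash
python3 go.py 445 -74 225; python3 - <<'E'
from fitm import *
fit("spare_cart",["top","scene","wrist"],(499,-314),(24,86,67,128))
fit("full_cart",["wrist"],(446,-74),(24,86,67,128))
for z in(118,128,138):
  fit("spare_cart",["scene"],(499,-314),(24,86,67,z))
E
```

```text
q [-0.734  0.323  0.192  1.453  0.06   0.886] p [ 499.  -310.9  225.5] yaz -2.93 tilt xy [0.0309 0.0534] t 15.075 F [0. 0. 0.] 80.04778109013897 0.0
shift units [ 0.9341 -0.264   0.0459]
spare_cart ['top', 'scene', 'wrist'] [ 497.3 -314.9] yaw deg -3.58 1-iou 0.119
spare_cart ['top'] [ 495.5 -314.5] yaw deg -2.36 1-iou 0.07
spare_cart ['scene'] [ 494.2 -316.2] yaw deg -1.76 1-iou 0.034
spare_cart ['wrist'] [ 498.8 -312.3] yaw deg -2.5 1-iou 0.051
full_cart [] [446. -74.] yaw deg -8.59 1-iou nan
spare_cart ['scene'] [ 500.8 -315.7] yaw deg -1.7 1-iou 0.132
spare_cart ['scene'] [ 494.2 -316.2] yaw deg -1.76 1-iou 0.034
spare_cart ['scene'] [ 490.5 -317.3] yaw deg -0.11 1-iou 0.114
  return _methods._mean(a, axis=axis, dtype=dtype,
  ret = ret.dtype.type(ret / rcount)
```

The spare is home (its top fits best at 128 mm). Next I move above the used cartridge and turn to its yaw.

{"fn": "apply_moves", "kwargs": {
  "commands": [0.15,-0.044,0.007,-0.02,80,0.2,-0.06,0.01,-0.02,80,0.2,-0.05,0.01,-0.02,80,0.2,-0.04,0.01,-0.02,80,0.17,-0.03,0.009,-0.014,80]
}}

```text
clock: 16.2
ee_pos: [444.2, -78.3, 223.2]
tcp_rot: [0.689, 0.724, 0.03, -0.008]
force: [0.5, 0.7, 1.0]
opening: 79.8
grasp_force: 0.0
```

```bash
python3 go.py 448 -71 225; python3 - <<'E'
from fitm import *
fit("full_cart",["wrist"],(448,-72),(24,86,67,128))
im=cv2.cvtColor(SH["wrist"],cv2.COLOR_RGB2GRAY);C=cam("wrist")
for y in(-40,-100):
  p=proj(C,[[448,y,128]])[0].round().astype(int);print(p,im[p[1],p[0]-40:p[0]+40:2].tolist())
E
```

```text
q [-0.407  0.069 -0.14   1.355  0.062  1.115] p [444.2 -78.3 223.2] yaz 2.74 tilt xy [0.0304 0.0539] t 16.2 F [0.5 0.7 1. ] 79.7886721348177 0.0
shift units [ 0.0286  0.017  -0.005 ]
full_cart ['wrist'] [447.5 -69.9] yaw deg 2.13 1-iou 0.043
[285 167] [157, 156, 155, 82, 74, 74, 72, 71, 78, 71, 68, 47, 51, 104, 147, 161, 157, 158, 159, 159, 156, 158, 157, 154, 151, 109, 48, 68, 69, 72, 72, 69, 69, 78, 162, 171, 169, 168, 169, 168]
[282 228] [108, 106, 107, 109, 109, 62, 59, 60, 54, 43, 43, 48, 53, 44, 56, 122, 142, 142, 146, 144, 142, 144, 144, 146, 138, 139, 103, 48, 55, 55, 57, 57, 56, 60, 82, 141, 168, 168, 167, 167]
```

```bash
python3 go.py 449 -68.5 68.5
```

```text
q [-0.405  0.067 -0.141  1.356  0.062  1.115] p [443.6 -76.7 223.7] yaz 2.9 tilt xy [0.0305 0.0544] t 16.3 F [-0.4 -0.2  0.8] 79.72203601767337 0.0
shift units [-0.0012  0.0025  0.6221]
```

{"fn": "apply_moves", "kwargs": {
  "commands": [-0.001,0.0025,0.17,0,80,0,0,0.17,0,80,0,0,0.14,0,80,0,0,0.09,0,80,0,0,0.052,0,80]
}}

```text
clock: 16.92
ee_pos: [450.0, -72.0, 66.9]
tcp_rot: [0.69, 0.723, 0.03, -0.008]
force: [-0.8, 1.3, -0.1]
opening: 80.0
grasp_force: 0.0
```

{"fn": "apply_moves", "kwargs": {
  "commands": [0,0,0,0,60,0,0,0,0,40,0,0,0,0,15,0,0,0,0,15,0,0,0,0,15],
  "newtons": 60
}}

```text
clock: 17.55
ee_pos: [450.5, -72.2, 69.1]
tcp_rot: [0.69, 0.723, 0.03, -0.007]
force: [-2.3, -0.4, 5.7]
opening: 23.1
grasp_force: 60.4
```

```bash
python3 go.py 449 -68.5 200
```

```text
q [-0.388  0.164 -0.439  0.959  0.061  1.135] p [450.5 -72.2  69.1] yaz 2.69 tilt xy [0.0315 0.0527] t 17.55 F [-2.3 -0.4  5.7] 23.087418170143366 60.408354580868036
shift units [ 0.0417  0.0123 -0.5221]
```

{"fn": "apply_moves", "kwargs": {
  "commands": [0.0025,0.0015,-0.05,0,15,0.0045,0.0025,-0.08,0,15,0.0055,0.003,-0.1,0,15,0.0055,0.003,-0.1,0,15,0.0055,0.003,-0.1,0,15]
}}

```text
clock: 18.18
ee_pos: [450.0, -71.5, 177.7]
tcp_rot: [0.69, 0.724, 0.03, -0.007]
force: [0.8, -0.0, -1.7]
opening: 22.6
grasp_force: 59.0
```

```bash
python3 go.py 450.5 -72.2 400
```

```text
q [-0.388  0.09  -0.233  1.239  0.061  1.135] p [450.  -71.5 177.7] yaz 2.7 tilt xy [0.0313 0.0534] t 18.175 F [ 0.8 -0.  -1.7] 22.55301974723451 58.95509943715297
shift units [ 0.0434  0.032  -0.8877]
```

Out cleanly. I rise and turn so the label heading matches the arm plane (azimuth −22°), then push past the wrist limit to tip outward.

{"fn": "apply_moves", "kwargs": {
  "commands": [0.008,0.006,-0.16,0.083,15,0.008,0.006,-0.18,0.083,15,0.008,0.006,-0.18,0.083,15,0.008,0.006,-0.18,0.083,15,0.008,0.006,-0.18,0.083,15]
}}

```text
clock: 18.8
ee_pos: [451.3, -74.2, 398.7]
tcp_rot: [0.83, 0.557, 0.028, -0.013]
force: [-0.1, -1.0, -0.9]
opening: 22.8
grasp_force: 59.1
```

```bash
python3 go.py 450.5 -72.2 500
```

```text
q [-0.392  0.106  0.346  1.802  0.061  1.568] p [451.3 -74.2 398.7] yaz -22.33 tilt xy [0.0317 0.0533] t 18.8 F [-0.1 -1.  -0.9] 22.758569626384293 59.07263592816889
shift units [ 0.0311 -0.0024 -0.404 ]
```

{"fn": "apply_moves", "kwargs": {
  "commands": [0,0,-0.16,0,15,0,0,-0.16,0,15,0,0,-0.16,0,15,0,0,-0.16,0,15,0,0,-0.16,0,15]
}}

```text
clock: 19.42
ee_pos: [436.7, -77.9, 495.2]
tcp_rot: [0.829, 0.555, 0.059, 0.032]
force: [-0.4, 0.0, -1.8]
opening: 23.1
grasp_force: 59.5
```

```bash
cat >> go.py <<'E'
y=R[:,1];print("label elev from up deg:",np.degrees(np.arccos(y[2])).round(1),"axis tilt",np.degrees(np.arccos(-R[2,2])).round(1),"zaz",np.degrees(np.arctan2(R[1,2],R[0,2])).round(1))
E
python3 go.py
```

```text
q [-0.416  0.075  0.57   1.949  0.065  1.549] p [436.7 -77.9 495.2] yaz -22.57 tilt xy [0.1333 0.0118] t 19.425 F [-0.4  0.  -1.8] 23.056876365380006 59.46613048785366
label elev from up deg: 83.2 axis tilt 7.7 zaz 5.1
```

{"fn": "apply_moves", "kwargs": {
  "commands": [0,0,-0.25,0,15,0,0,-0.25,0,15,0,0,-0.25,0,15,0,0,-0.25,0,15,0,0,-0.25,0,15]
}}

```text
clock: 20.05
ee_pos: [389.7, -62.5, 591.8]
tcp_rot: [0.82, 0.544, 0.121, 0.132]
force: [0.6, -0.8, -0.6]
opening: 22.7
grasp_force: 59.5
```

```bash
python3 go.py
```

```text
q [-0.43  -0.081  0.651  1.948  0.066  1.551] p [389.7 -62.5 591.8] yaz -23.42 tilt xy [ 0.3424 -0.0845] t 20.05 F [ 0.6 -0.8 -0.6] 22.661386559561887 59.48618360445835
label elev from up deg: 69.6 axis tilt 20.7 zaz -13.9
```

{"fn": "apply_moves", "kwargs": {
  "commands": [0,0.1,-0.22,0,15,0,0.1,-0.22,0,15,0,0.1,-0.22,0,15,0,0.1,-0.22,0,15,0,0.1,-0.22,0,15]
}}

```text
clock: 20.68
ee_pos: [409.0, -69.3, 694.5]
tcp_rot: [0.799, 0.526, 0.181, 0.228]
force: [-0.2, -0.1, -1.6]
opening: 22.8
grasp_force: 59.6
```

```bash
python3 go.py
```

```text
q [-0.417 -0.071  0.895  1.948  0.056  1.577] p [409.  -69.3 694.5] yaz -24.29 tilt xy [ 0.5296 -0.1735] t 20.675 F [-0.2 -0.1 -1.6] 22.758711707978318 59.5542819192633
label elev from up deg: 56.3 axis tilt 33.9 zaz -18.1
```

{"fn": "apply_moves", "kwargs": {
  "commands": [0,0.12,-0.21,0,15,0,0.12,-0.21,0,15,0,0.12,-0.21,0,15,0,0.12,-0.21,0,15,0,0,0,0,15]
}}

```text
clock: 21.3
ee_pos: [396.3, -62.6, 777.6]
tcp_rot: [0.774, 0.507, 0.229, 0.303]
force: [0.4, -0.7, -2.4]
opening: 23.3
grasp_force: 59.8
```

```bash
python3 go.py
```

```text
q [-0.402 -0.085  1.071  1.948  0.041  1.597] p [396.3 -62.6 777.6] yaz -25.14 tilt xy [ 0.6619 -0.2363] t 21.3 F [ 0.4 -0.7 -2.4] 23.251678696755413 59.75709784892388
label elev from up deg: 45.5 axis tilt 44.7 zaz -19.6
```

{"fn": "apply_moves", "kwargs": {
  "commands": [0,0,0,0,15,0,0,0,0,15,0,0,0,0,15,0,0,0,0,15,0,0,0,0,15]
}}

```text
clock: 21.92
ee_pos: [398.5, -63.8, 775.4]
tcp_rot: [0.775, 0.507, 0.228, 0.301]
force: [0.6, -0.1, -1.5]
opening: 22.5
grasp_force: 59.8
```

```bash
python3 go.py; python3 - <<'E'
from fitm import *
fit("spare_cart",["top","scene"],(497,-314),(24,86,67,128))
camera("wrist");print([(r["score"],r["box"]) for r in recognise("full_cart","wrist")][:2])
print(get_obs()["qd"].round(3),get_obs()["clock"])
print(job_done())
E
```

```text
q [-0.402 -0.082  1.069  1.948  0.041  1.597] p [398.5 -63.8 775.4] yaz -25.15 tilt xy [ 0.6583 -0.2352] t 21.925 F [ 0.6 -0.1 -1.5] 22.548167403884086 59.755162792280316
label elev from up deg: 45.8 axis tilt 44.4 zaz -19.7
spare_cart ['top', 'scene'] [ 495.5 -315.9] yaw deg -2.81 1-iou 0.057
spare_cart ['top'] [ 495.8 -314.9] yaw deg -2.06 1-iou 0.047
spare_cart ['scene'] [ 494.5 -316.5] yaw deg -3.3 1-iou 0.045
[(0.9, [255.6, 163.9, 53.8, 183.2]), (0.56, [81.8, 249.1, 51.5, 27.0])]
[ 0.001  0.     0.     0.    -0.     0.   ] 22.225
the job is handed in; nothing more can be done
None
```

The job is handed in: the spare is fully home in the empty dock and released, and the arm holds the used cartridge still, well above the desk, tipped so its label side points about 46° from straight up by the tool pose.

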